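# Close the shavings drawer and switch the pencil sharpener on

### The arm

A 6-joint arm with a two-finger parallel gripper is mounted at the origin on the work surface. World frame = base frame: x ahead of the robot, y to its left, z up, the work surface at z = 0. Lengths are in mm, angles in rad, forces in N, time in s.
With the tool pointing down it reaches from about 425 to 925 mm from the base axis. Payload 12.5 kg.
Tool frame: the origin (TCP) lies between the finger pads; the fingertips stand 17 mm ahead of it and the grasp point (between the pads) lies 2 mm behind it (robot.tcp_to_tips is the distance from the TCP to the fingertips, in mm); y points along the fingers, x is the direction in which the jaws open and shut, and the axes are right-handed (so a half turn about y gives the same grasp; the last joint's range is limited). The gripper opens to 85 mm and grips with 20 to 120 N. Pads are 22 mm wide; open, the fingers measure 114 mm over their backs; the gripper's body (76 mm by 85 mm) begins 54 mm behind the grasp point. The pads swing forward as they close: fully open they stand 13 mm farther back than shut.
Start: joints at [1.122, 0.491, 1.559, -0, 1.092, -0.106], TCP at [210.061, 588.657, 248.327] pointing down, gripper open.
Joint ranges: [-3.1, 3.1], [-0.84, 2.19], [0.05, 2.79], [-1.13, 4.28], [0.06, 2.93], [-2.69, 2.69]. Speed limits (rad/s): [2.22, 2.22, 2.79, 3.14, 3.14, 3.14].

### API

Orientations are given as a rotation vector (axis times angle).
In Python, from station import robot, cams, workorder gives the robot as it stands.
- The arm moves only by the tool move_arm, never from a script. Its argument "moves" is a list that holds one entry, the list of rows, each a list of 6 numbers: the shift along the tool's x, y, z normalised to -1 to 1, where 1 is 500 mm, then the turn, a rotation vector about the tool's x, y, z normalised to -1 to 1, where 1 is 120 degrees. A call has 1 to 10 rows; each row is the pose to reach, as a shift and turn from the pose commanded when the call began, along the tool's axes at that moment; what a row does not reach only later rows make up. A row lasts 1/12 s, in which the tool goes at most 41.7 mm and 7.16 degrees, less where a joint would pass 70% of its speed; a pose out of reach is approached as far as the arm can. A call with a number of a shift or a turn outside -1 to 1 is refused whole. A call with a gripper value outside its range is refused whole. "jaw" is the finger opening in mm, from 0 to 85.4, set as the call begins (left out, the last holds). The fingers move at their own pace and stop on an object; "newtons" is the grip in N (left out, the last holds). Time passes only in rows, so rows that repeat a pose let the fingers close. It gives the time, the measured TCP pose, the force and the opening at its end, in the units of the state.
- robot.get_state(): the state, without advancing time (a new reading comes with each control period).
- cams.capture(name): name is "side" or "top" or "wrist"; returns (picture, depth): 400x640x3 uint8, red, green, blue; 400x640 float32, mm along the optical axis (not along the pixel's ray), 0 where there is no reading.
- cams.camera_info(name): a dict with "mtx" (3x3 intrinsics, pixels), "k1" (the pictures are not rectified: a ray, as slopes to the right and down, at radius r is drawn at 1 + k1 r^2 times it, then the intrinsics apply), "eye" and "attitude" of the camera in the world; the wrist camera has in their place "tool_from_camera" (4x4, takes a point from camera to tool coordinates, whose origin is the TCP and whose axes are the tool frame's). Camera axes: x right, y down, z forward; pixel columns grow to the right and rows downward; lengths in mm; the calibration is good to about 2 mm. A picture is of the moment at which its call begins: read the wrist's pose just before it. camera_info takes no time and is no camera call.
- workorder.finish_job(): hands the job in, once; it reports no verdict.
The state is a dict: "time_s": time; "joint_positions": joint angles; "qd": joint speeds; "tau": joint torques, N m; "eef_pos": TCP position; "eef_rot": TCP orientation; "force": force on the tool from outside, world axes, zero at the start; "torque": the same for the moment, N m; "grip_width": finger opening in mm.
Only numpy, scipy, OpenCV 4.12 (cv2) and the standard library are available. Lean on these libraries where they do the work, as an engineer would, in place of code of your own. Each camera call takes 0.05 s, during which the arm holds its last target.

### The job

The pencil sharpener has just been emptied: push its shavings drawer gently in until it is fully home, and then switch the machine on by pressing the marked, raised end of its red rocker switch with a fingertip, in one gentle push, so that it snaps over and stays. Do not force anything, and leave the other things on the table as they are.

Things in the scene. Friction and masses are not known exactly. Their poses are not given: they have to be found in the camera images.
- sharpener: blue electric pencil sharpener fixed to the table: 180 mm deep (x), 150 wide (y), housing top 85 mm up. Origin: centre of its underside; -x is its front (to the robot: drawer, two pencil mouths), +y its left seen from the robot. Turned up to 0.4 rad either way. A black block (50 x 74 mm, centre at local x +40, y 0) carries the switch and stands 3 to 27 mm out of the top.
- drawer (a joint): shavings drawer in the sharpener's front: metres pulled out, 0 = fully home, at most 0.060. It slides along the sharpener's x axis, and pushing it in is pushing along the sharpener's +x. About 3 N of friction while it slides (it stays where it is left), then it meets a hard stop.
- drawer_front (a point): centre of the outer face of the grey drawer front, 33 mm above the table. The face is upright, 130 mm wide (sharpener's y), from 8 to 58 mm above the table, and looks to the sharpener's -x. With the drawer home this point lies 98 mm in front of the sharpener's origin and the housing's face above it stands 8 mm farther back.
- rocker (a joint): red rocker switch on the sharpener's top, rad: 0 = off, 0.30 = on (hard stops). Over-centre: from off its raised on end takes about 9 N at the outer edge to start moving, less and less on the way down, none at 0.225; beyond that it snaps to on by itself and stays. Let go earlier it springs back to off. The last 0.075 rad are only 2 mm at the edge.
- switch_spot (a point): point fixed to the housing, level with its top (85 mm up), under the rocker's on end (white bar), 24 mm to the sharpener's +y from the pivot. The block's height differs from case to case by 24 mm and is not measured: in off the raised outer edge (28 mm from the pivot) stands 21 to 45 mm above this point, in on the end is level and 8 mm lower. Rocker 30 mm (x) by 56 mm (y), a shallow V.
- pencil_yellow: loose yellow pencil, 170 mm long and 7.5 mm thick, lying beside the sharpener's left side; origin at its middle, underside; point to its +x
- pencil_blue: loose blue pencil, 170 x 7.5 mm, lying on the table; origin at its middle, underside
- eraser: white eraser 22 x 45 x 12 mm, resting on the front part of the sharpener's top; origin at the centre of its underside
- cup_a: empty paper cup, 74 mm across the rim and 85 mm tall, standing near the sharpener's right side; origin at the centre of its foot
- cup_b: empty paper cup, 74 mm across the rim, 85 mm tall; origin at the centre of its foot
- jug: empty glass coffee jug with black lid and handle, 124 mm across and 126 mm tall; origin at the centre of its foot
Not all that is in view belongs to the job. Leave any purple look-alike of the sharpener alone.

How it is judged:
By the outcome, as a careful person would: the job done as asked, in the order asked, and still so for the second after the job is handed in, with the robot touching nothing.
It also fails if it takes over 67 s, if anything falls off the work surface, if the arm or the gripper's body presses on something with over 40 N, if the wrist force passes 120 N, or if a joint passes its speed limit or range.

## Working session

There is one attempt and no reset: what is moved stays moved. The work goes in short steps, Python scripts to look and compute and a tool call to move; the robot and the scene stay as the last step left them, time stands still between calls to the robot, and variables do not carry over. Pictures are saved under pics/ and viewed, and the job is handed in when it is done.

Besides the shell and the picture viewer there is one more tool, called after ">>>" by a JSON object that holds its "op" and its "data". move_arm: Moves the arm, as the interface text tells. Its arguments: {"type":"object","properties":{"moves":{"type":"array"},"jaw":{"type":"number"},"newtons":{"type":"number"}},"required":["moves"]}

```bash
mkdir -p pics; ls; python3 - <<'E'
from station import robot,cams
import cv2,numpy as np
print(robot.get_state())
for n in ["side","top"]:
    im,d=cams.capture(n); cv2.imwrite(f"pics/{n}0.png",im[:,:,::-1]); np.save(f"pics/{n}0.npy",d)
    print(n,cams.camera_info(n))
print(cams.camera_info("wrist"))
E
```

```text
pics
{'time_s': 0.0, 'joint_positions': array([ 1.12239976e+00,  4.91582056e-01,  1.55945153e+00, -2.50568368e-05,
        1.09169600e+00, -1.05595765e-01]), 'qd': array([-0.00046317, -0.00052626,  0.00126689, -0.00023342, -0.00251999,
       -0.00049647]), 'tau': array([ 1.36051713e-03, -6.18458390e+01, -2.61583114e+01, -9.19021659e-05,
        4.15035960e-03, -6.23202482e-06]), 'eef_pos': array([209.97017328, 588.45555086, 247.71303252]), 'eef_rot': array([-1.35267944, -0.95235017,  0.95397531]), 'force': array([-0.48225241,  0.17144755,  0.10898396]), 'torque': array([ 0.02549886, -0.01782511,  0.00060911]), 'grip_width': 85.17636285747251}
side {'mtx': array([[434.59667933,   0.        , 314.10799509],
       [  0.        , 434.59667933, 199.97293648],
       [  0.        ,   0.        ,   1.        ]]), 'k1': -0.09377011341895437, 'eye': array([ 318.89518844, -759.40851996,  806.83001105]), 'attitude': array([-2.28010134,  0.28977749, -0.10682686])}
top {'mtx': array([[392.13866946,   0.        , 318.24895498],
       [  0.        , 392.13866946, 202.66912975],
       [  0.        ,   0.        ,   1.        ]]), 'k1': -0.021051218797355463, 'eye': array([3.07126566e+02, 9.64334542e-01, 1.06100398e+03]), 'attitude': array([-1.97389609,  2.22468986, -0.25490144])}
{'mtx': array([[317.32517908,   0.        , 320.47320417],
       [  0.        , 317.32517908, 197.83392546],
       [  0.        ,   0.        ,   1.        ]]), 'k1': -0.051820201477310424, 'tool_from_camera': array([[ 9.99999156e-01, -1.27611270e-03,  2.45610401e-04,
         4.37228822e-01],
       [-6.11008736e-04, -2.94895824e-01,  9.55529214e-01,
        -1.25744638e+02],
       [-1.14693349e-03, -9.55528558e-01, -2.94896355e-01,
         7.43868407e+01],
       [ 0.00000000e+00,  0.00000000e+00,  0.00000000e+00,
         1.00000000e+00]])}
```

View pics/side0.png

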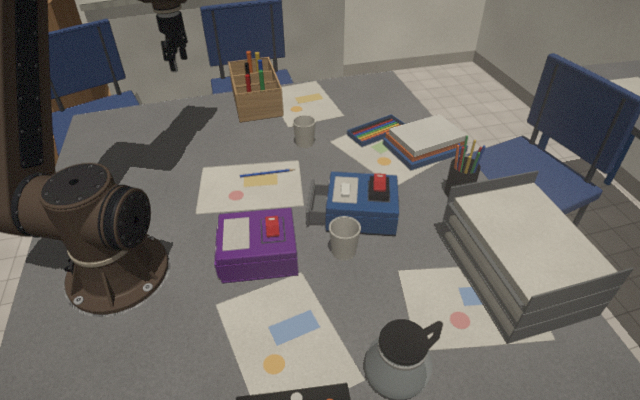

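View pics/top0.png

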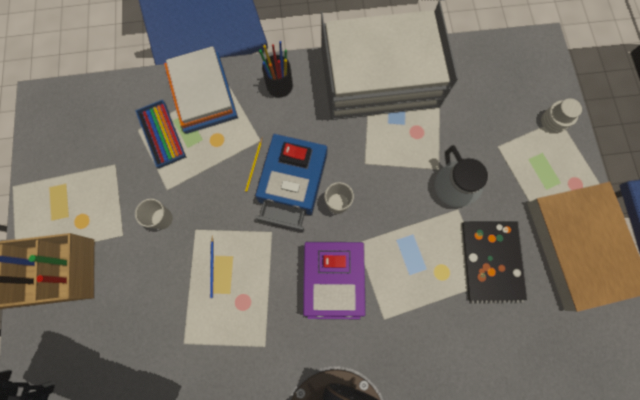

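Two candidates: the blue machine with a pulled-out drawer at top (292,173) and the purple one at (335,280). Blue matches the description. I'll confirm it in enlarged crops and fit its pose from the depth.

```bash
cat > h.py <<'E'
import numpy as np,cv2
from scipy.spatial.transform import Rotation as R
from station import robot,cams
def cam(n,st=None):
    i=cams.camera_info(n)
    if n=="wrist":
        T=np.eye(4);T[:3,:3]=R.from_rotvec(st['eef_rot']).as_matrix();T[:3,3]=st['eef_pos'];T=T@i['tool_from_camera']
        return i['mtx'],i['k1'],T[:3,:3],T[:3,3]
    return i['mtx'],i['k1'],R.from_rotvec(i['attitude']).as_matrix(),np.array(i['eye'])
def slopes(c,uv):
    m,k=c[0],c[1]
    return cv2.undistortPoints(np.array(uv,float).reshape(-1,1,2),m,np.array([k,0,0,0.])).reshape(-1,2)
def pts(c,uv,d):
    s=slopes(c,uv);d=np.asarray(d,float).reshape(-1,1)
    return np.hstack([s*d,d])@c[2].T+c[3]
def atz(c,uv,z):
    s=slopes(c,uv);r=np.hstack([s,np.ones((len(s),1))])@c[2].T
    return c[3]+r*((z-c[3][2])/r[:,2])[:,None]
def cloud(c,d):
    v,u=np.mgrid[:400,:640];return pts(c,np.stack([u,v],-1).reshape(-1,2),d.reshape(-1)).reshape(400,640,3)
def proj(c,P):
    q=(np.atleast_2d(P)-c[3])@c[2]
    return cv2.projectPoints(q,np.zeros(3),np.zeros(3),c[0],np.array([c[1],0,0,0.]))[0].reshape(-1,2)
E
python3 - <<'E'
from h import *
t=cv2.imread('pics/top0.png');s=cv2.imread('pics/side0.png')
a=cv2.resize(t[125:235,235:365],None,fx=5,fy=5,interpolation=cv2.INTER_CUBIC);cv2.imwrite('pics/tc.png',a)
a=cv2.resize(s[160:260,290:420],None,fx=5,fy=5,interpolation=cv2.INTER_CUBIC);cv2.imwrite('pics/sc.png',a)
ct=cam('top');P=cloud(ct,np.load('pics/top0.npy'))
Z=P[...,2]
for r in range(134,240,3): print(r,[int(Z[r,c]) for c in range(244,360,4)])
E
```

```text
134 [1, 1, 1, 1, 0, 3, -1, -1, 81, 1, 0, 0, 0, -1, 1, -1, 1, -1, -2, 1061, 1, 2, 2, -1, 0, 0, 0, 2, 0]
137 [0, -1, 3, -2, 0, 0, 0, 84, 84, 85, 83, 82, 81, -3, 1, -2, 1, 0, -1, 0, 2, 0, -1, 0, 0, 0, 0, 0, 2]
140 [0, 2, 3, 3, 6, -1, -1, 87, 83, 87, 84, 83, 82, 83, 83, 86, -1, 1, 0, 0, -1, 1, -1, -5, 0, 2, 1, 2, -1]
143 [1, 0, 1, 0, 6, 2, 0, 83, 82, 82, 106, 104, 104, 84, 85, 84, 84, 84, 84, 0, -2, -1, 0, 0, 0, 0, -1, 0, 2]
146 [-2, 2, 0, 3, 7, -1, -1, 86, 85, 83, 103, 122, 118, 112, 107, 105, 82, 84, 85, 82, 86, -2, -2, -2, -2, 1, -1, 2, 1]
149 [-1, 0, 0, 0, 0, 2, 0, 83, 85, 85, 115, 122, 118, 114, 115, 112, 102, 86, 88, 81, 83, 0, 1, -3, 0, 3, 2, 0, 0]
152 [-4, -3, -1, 6, -2, 1, 83, 85, 83, 87, 126, 122, 118, 114, 116, 116, 107, 87, 82, 86, 83, 0, -2, -3, -4, 4, 0, 0, -1]
155 [0, 1, -5, 6, 1, 0, 86, 82, 84, 104, 108, 117, 118, 119, 118, 116, 103, 84, 85, 86, 84, -1, 0, -1, 0, -1, -2, 3, -1]
158 [-2, 0, -4, 6, -2, 4, 84, 83, 83, 107, 104, 104, 107, 111, 117, 112, 105, 82, 82, 84, 78, -2, -3, -2, 1, 0, 1, 0, 1]
161 [0, 0, 0, 5, 0, 0, 82, 84, 86, 87, 95, 102, 107, 103, 105, 107, 91, 85, 
[... 2223 characters left out ...]
57, 57, 58, 52, 16, 13, 12, 48, 0, 0, -5, 1, -1, 2, 2, -2, -3, -1, -3, 0, -3, 1]
224 [-1, 0, -1, -2, -1, 0, 1, 19, 36, 49, 57, 58, 56, 50, 48, 0, 0, 0, 1, -6, -4, -2, 2, 0, 0, -2, -2, 1, 1]
227 [0, -1, 0, -1, -2, -2, -1, 0, 2, -1, 18, 33, 49, 56, 58, -1, 0, 1, 3, 0, 0, 0, 1, 0, -1, -1, -2, -1, 0]
230 [-1, 2, 2, 0, -1, 0, 0, 0, -1, -1, 0, 0, 0, 13, 31, 12, -2, -1, 0, -4, 0, 0, 0, 0, -4, 0, 0, 0, 1]
233 [2, 0, 3, 1, 0, 0, 0, 1, 0, 1, 0, -1, 0, 2, 2, -1, 2, -2, -5, 4, -2, -1, 0, 0, 3, 0, -2, 0, 2]
236 [0, -1, 2, 0, 1, -1, 0, -2, 0, 0, -1, 0, -2, 0, 0, 0, 0, 0, 0, 0, 0, -1, 1, 0, -1, -4, -1, 5, -1]
239 [2, 1, 0, 0, 2, 1, 0, 1, 0, -1, 1, 0, -2, 0, 2, 0, -2, 1, -1, -3, 1, 2, 2, 1, 1, 1, -3, 1, -2]
```

View pics/tc.png

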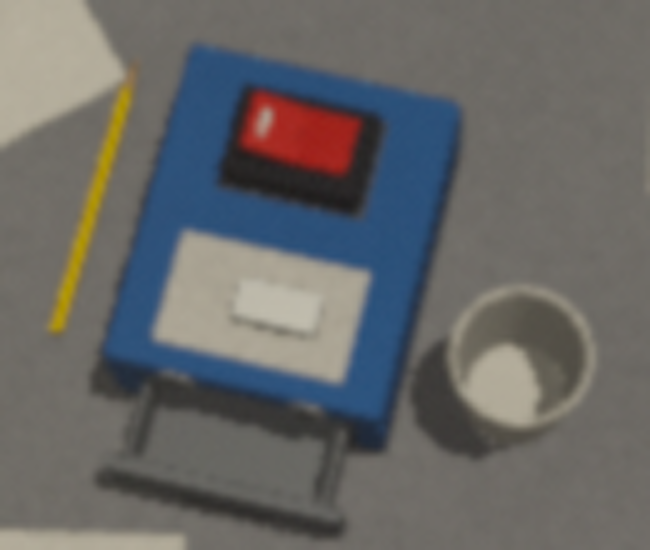

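View pics/sc.png

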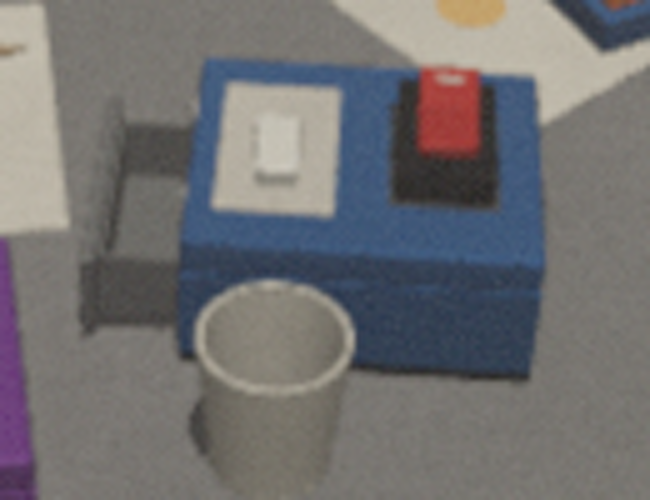

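Confirmed: this is the blue machine, with its drawer pulled out towards the robot. The white bar is at top pixel (288,149), on the sharpener's left (+y) end. Next I'll fit the pose.

```bash
python3 - <<'E'
from h import *
c=cam('top');P=cloud(c,np.load('pics/top0.npy'));Z=P[...,2]
box=np.zeros((400,640),bool);box[130:215,250:326]=True
m=box&(Z>78)&(Z<135)
u8=m.astype(np.uint8);n,l,s,_=cv2.connectedComponentsWithStats(u8);k=1+s[1:,4].argmax();m=l==k
# pixel contour at z=85
v,u=np.nonzero(m);Q=atz(c,np.stack([u,v],1),85)[:,:2]
# exclude rocker block overshoot is inside rect
r=cv2.minAreaRect(Q.astype(np.float32));print(r);bx=cv2.boxPoints(r);print(bx)
# drawer front top
m2=np.zeros_like(m);m2[212:232,250:310]=True;m2&=(Z>53)&(Z<62)
v,u=np.nonzero(m2);Q2=atz(c,np.stack([u,v],1),58)[:,:2];r2=cv2.minAreaRect(Q2.astype(np.float32));print(r2)
# side cam check
cs=cam('side');Ps=cloud(cs,np.load('pics/side0.npy'))
m3=np.zeros((400,640),bool);m3[165:225,320:405]=True;m3&=(Ps[...,2]>80)&(Ps[...,2]<90)
print(cv2.minAreaRect(Ps[m3][:,:2].astype(np.float32)))
# white bar and eraser
for uv in [(288,149)]:print(pts(c,[uv],[np.load('pics/top0.npy')[uv[1],uv[0]]]))
np.set_printoptions(suppress=True,precision=1)
E
```

```text
((630.06298828125, 36.662933349609375), (149.21421813964844, 182.24989318847656), 69.68541717529297)
[[518.7043     -1.6674118]
 [689.61835   -64.9399   ]
 [741.4217     74.99328  ]
 [570.5076    138.26578  ]]
((516.0011596679688, 80.08531951904297), (128.79391479492188, 38.753421783447266), 71.74710083007812)
((623.4644775390625, 12.291221618652344), (207.19345092773438, 180.56317138671875), 69.73320770263672)
[[675.99639429  38.15761905 122.12757871]]
```

```bash
python3 - <<'E'
from h import *
from scipy.optimize import minimize
np.set_printoptions(suppress=True,precision=3)
c=cam('top');im=cv2.imread('pics/top0.png')
P=cloud(c,np.load('pics/top0.npy'));Z=P[...,2]
m=np.zeros((400,640),bool);m[130:215,250:326]=True
m&=(Z>70)&(Z<135)
l=cv2.connectedComponentsWithStats(m.astype(np.uint8))
k=1+l[2][1:,4].argmax();m=(l[1]==k)
v,u=np.mgrid[125:220,245:330];uv=np.stack([u,v],-1).reshape(-1,2);W=atz(c,uv,85)[:,:2];M=m[125:220,245:330].ravel()
def cost(p):
    co,si=np.cos(p[2]),np.sin(p[2]);d=W-p[:2];x=co*d[:,0]+si*d[:,1];y=-si*d[:,0]+co*d[:,1]
    f=np.minimum(90-abs(x),75-abs(y))
    return np.sum((1/(1+np.exp(-f/1.0))-M)**2)
b=min((minimize(cost,[630,36.7,a],method='Nelder-Mead',options=dict(xatol=1e-4,fatol=1e-4,initial_simplex=[[630,36.7,a],[634,36.7,a],[630,40,a],[630,36.7,a+.05]])) for a in(-.36,-.32,-.28)),key=lambda r:r.fun)
print(b.x,b.fun);p=b.x
co,si=np.cos(p[2]),np.sin(p[2]);Rz=np.array([[co,-si,0],[si,co,0],[0,0,1]]);o=np.array([p[0],p[1],0])
def draw(im,c,pp,col,cl=True):
    q=proj(c,np.array(pp)@Rz.T+o);q=((q-off)*S).astype(int);cv2.polylines(im,[q],cl,col,1,cv2.LINE_AA)
for name,off,sz in [('top',np.array([235,125]),(130,110)),('side',np.array([290,160]),(130,100))]:
    c=cam(name);S=5;im=cv2.imread(f'pics/{name}0.png')
    a=cv2.resize(im[off[1]:off[1]+sz[1],off[0]:off[0]+sz[0]],None,fx=S,fy=S,interpolation=cv2.INTER_CUBIC)
    draw(a,c,[[-90,-75,85],[90,-75,85],[90,75,85],[-90,75,85]],(0,255,255))
    for D in (40,45,50): draw(a,c,[[-98-D,-65,58],[-98-D,65,58]],(0,255,0))
    draw(a,c,[[15,-37,85],[65,-37,85],[65,37,85],[15,37,85]],(255,0,255))
    cv2.imwrite(f'pics/ov_{name}.png',a)
# drawer
P=cloud(cam('top'),np.load('pics/top0.npy'));m2=np.zeros_like(m);m2[212:232,250:312]=True;m2&=(P[...,2]>50)&(P[...,2]<64)
L=(P[m2]-o)@Rz;print(np.percentile(L,[2,50,98],axis=0))
E
```

```text
[630.134  36.339  -0.354] 74.17046936828741
[[-139.124  -60.842   50.421]
 [-134.383   -4.695   56.368]
 [-104.024   62.195   60.161]]
```

View pics/ov_top.png

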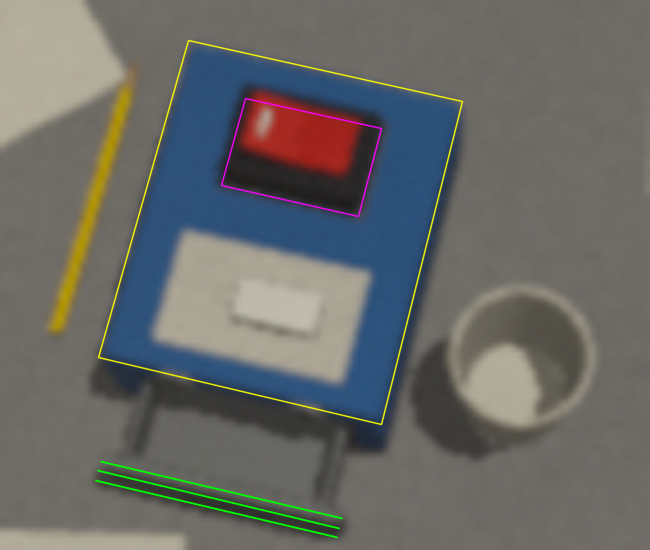

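View pics/ov_side.png

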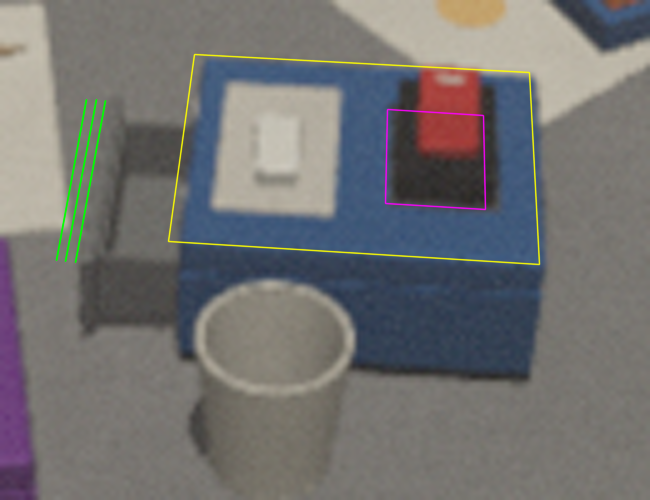

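Pose fit: origin (630,36), yaw -0.354. The drawer is about 40 mm out, and the rocker's raised edge is at z of about 126. Next I'll plan the first approach: shut the gripper, tool pointing down, standing in front of the drawer.

```bash
cat >> h.py <<'E'
np.set_printoptions(suppress=True,precision=4)
O=np.array([630.,36.3,0]);YAW=-0.354
RZ=R.from_euler('z',YAW).as_matrix()
def w(l): return RZ@np.array(l,float)+O
def loc(p): return RZ.T@(np.array(p)-O)
def plan(pos,rot=None):
    s=robot.get_state();A=R.from_rotvec(s['eef_rot']).as_matrix()
    sh=A.T@(np.array(pos)-s['eef_pos'])/500
    t=np.zeros(3) if rot is None else R.from_matrix(A.T@rot).as_rotvec()/np.radians(120)
    print('shift',sh,'turn',t)
DOWN=lambda k: RZ@np.column_stack(k)
E
python3 - <<'E'
from h import *
s=robot.get_state();A=R.from_rotvec(s['eef_rot']).as_matrix();print(A); print(RZ.T@A)
x=np.array([0,-1.,0]);y=np.array([0,0,-1.]);z=np.cross(x,y)
for sg in(1,-1):
  for a in (0,90):
    X=R.from_euler('z',a,degrees=True).apply(x*sg);T=RZ@np.column_stack([X,y,np.cross(X,y)])
    print(sg,a,np.degrees(R.from_matrix(A.T@T).as_rotvec()),RZ.T@T[:,2])
E
```

```text
[[ 0.3361 -0.0004 -0.9418]
 [ 0.9418 -0.0008  0.3361]
 [-0.0009 -1.      0.0001]]
[[-0.0112 -0.0001 -0.9999]
 [ 0.9999 -0.0009 -0.0112]
 [-0.0009 -1.      0.0001]]
1 0 [  -0.0824 -179.3592    0.0074] [ 1. -0.  0.]
1 90 [ 0.0377 90.6408 -0.0451] [0. 1. 0.]
-1 0 [-0.0047  0.6408 -0.0527] [-1.  0.  0.]
-1 90 [ -0.045  -89.3592  -0.0376] [-0. -1.  0.]
```

```bash
python3 - <<'E'
from h import *
T=RZ@np.column_stack([[0,1.,0],[0,0,-1.],[-1.,0,0]])
print(w([-175,0,210]));plan(w([-175,0,210]),T);plan(w([-175,0,50]),T)
E
```

```text
[465.8511  96.9642 210.    ]
shift [-0.7537  0.0762 -0.8124] turn [-0.      0.0053 -0.0004]
shift [-0.7534  0.3962 -0.8124] turn [-0.      0.0053 -0.0004]
```

>>> {"op": "move_arm", "data": {"moves": [[[-0.376, 0.038, -0.406, 0, 0.0053, 0], [-0.376, 0.038, -0.406, 0, 0.0053, 0], [-0.376, 0.038, -0.406, 0, 0.0053, 0], [-0.376, 0.038, -0.406, 0, 0.0053, 0], [-0.376, 0.038, -0.406, 0, 0.0053, 0], [-0.376, 0.038, -0.406, 0, 0.0053, 0], [-0.376, 0.038, -0.406, 0, 0.0053, 0], [-0.376, 0.038, -0.406, 0, 0.0053, 0], [-0.376, 0.038, -0.406, 0, 0.0053, 0], [-0.376, 0.038, -0.406, 0, 0.0053, 0]]], "jaw": 0, "newtons": 20}}

```text
time_s: 0.93
eef_pos: [338.0, 343.7, 229.3]
eef_rot: [-1.356, -0.944, 0.944]
force: [0.2, 0.6, 0.8]
grip_width: -0.2
```

>>> {"op": "move_arm", "data": {"moves": [[[-0.3777, 0.038, -0.404, 0, 0, 0], [-0.3777, 0.038, -0.404, 0, 0, 0], [-0.3777, 0.038, -0.404, 0, 0, 0], [-0.3777, 0.038, -0.404, 0, 0, 0], [-0.3777, 0.038, -0.404, 0, 0, 0], [-0.3777, 0.038, -0.404, 0, 0, 0], [-0.3777, 0.038, -0.404, 0, 0, 0], [-0.3777, 0.038, -0.404, 0, 0, 0], [-0.3777, 0.038, -0.404, 0, 0, 0], [-0.3777, 0.038, -0.404, 0, 0, 0]]]}}

```text
time_s: 1.77
eef_pos: [461.8, 97.4, 210.2]
eef_rot: [-1.355, -0.945, 0.945]
force: [0.2, 0.3, 0.5]
grip_width: 0.2
```

```bash
python3 - <<'E'
from h import *
s=robot.get_state();print(s['time_s'],s['eef_pos'],s['force'],loc(s['eef_pos']))
print(RZ.T@R.from_rotvec(s['eef_rot']).as_matrix())
im,d=cams.capture('wrist');cv2.imwrite('pics/w1.png',im[:,:,::-1]);np.save('pics/w1.npy',d)
c=cam('wrist',s);P=cloud(c,d)
L=(P-O)@RZ
a=im[:,:,::-1].copy()
for pp in ([[-90,-75,85],[90,-75,85],[90,75,85],[-90,75,85]],):
    q=proj(c,np.array(pp)@RZ.T+O).astype(int);cv2.polylines(a,[q],True,(0,255,255),1)
cv2.imwrite('pics/w1o.png',a)
E
```

```text
1.7667 [461.8122  97.3881 210.1843] [0.2023 0.3368 0.5303] [-178.9354   -1.0025  210.1843]
[[-0.0011 -0.0005 -1.    ]
 [ 1.      0.0001 -0.0011]
 [ 0.0001 -1.      0.0005]]
```

View pics/w1o.png

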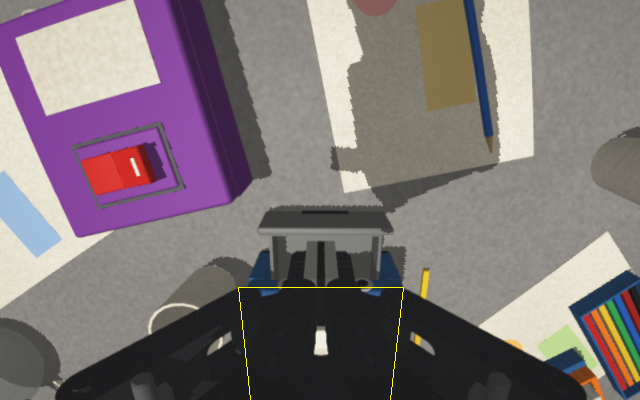

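The wrist view shows the drawer front (rows 208-234, centre column 325) lined up with the closed fingers at column 320. I'll descend in front of it, staying clear of the purple box.

>>> {"op": "move_arm", "data": {"moves": [[[0, 0.08, 0, 0, 0, 0], [0, 0.16, 0, 0, 0, 0], [0, 0.24, 0, 0, 0, 0], [0, 0.3, 0, 0, 0, 0], [0, 0.322, 0, 0, 0, 0], [0, 0.322, 0, 0, 0, 0], [0, 0.322, 0, 0, 0, 0]]]}}

```text
time_s: 2.4
eef_pos: [461.8, 97.4, 49.3]
eef_rot: [-1.355, -0.945, 0.947]
force: [0.4, 0.7, 0.4]
grip_width: -0.3
```

```bash
python3 - <<'E'
from h import *
s=robot.get_state();print(s['time_s'],s['eef_pos'],s['force'],loc(s['eef_pos']))
im,d=cams.capture('side');cv2.imwrite('pics/s2.png',cv2.resize(im[120:280,230:430,::-1],None,fx=4,fy=4,interpolation=cv2.INTER_CUBIC)[:600])
E
```

```text
2.4 [461.7536  97.3918  49.2623] [0.3738 0.6746 0.3901] [-178.9917   -1.0193   49.2623]
```

View pics/s2.png

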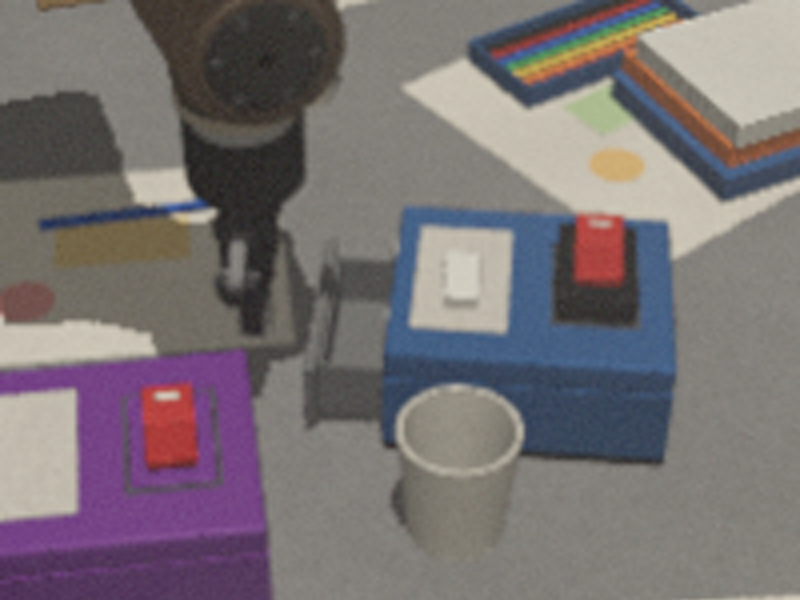

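The fingers stand clear in front of the drawer. Now I'll push along the sharpener's +x (tool -z).

>>> {"op": "move_arm", "data": {"moves": [[[0, 0, -0.008, 0, 0, 0], [0, 0, -0.016, 0, 0, 0], [0, 0, -0.024, 0, 0, 0], [0, 0, -0.032, 0, 0, 0], [0, 0, -0.04, 0, 0, 0], [0, 0, -0.046, 0, 0, 0], [0, 0, -0.052, 0, 0, 0], [0, 0, -0.058, 0, 0, 0], [0, 0, -0.064, 0, 0, 0], [0, 0, -0.07, 0, 0, 0]]]}}

```text
time_s: 3.28
eef_pos: [494.7, 84.1, 49.2]
eef_rot: [-1.355, -0.944, 0.945]
force: [-2.8, 0.2, 1.3]
grip_width: 0.2
```

>>> {"op": "move_arm", "data": {"moves": [[[0, 0, -0.004, 0, 0, 0], [0, 0, -0.008, 0, 0, 0], [0, 0, -0.012, 0, 0, 0], [0, 0, -0.016, 0, 0, 0], [0, 0, -0.02, 0, 0, 0], [0, 0, -0.024, 0, 0, 0], [0, 0, -0.028, 0, 0, 0], [0, 0, -0.032, 0, 0, 0], [0, 0, -0.036, 0, 0, 0], [0, 0, -0.04, 0, 0, 0]]]}}

```text
time_s: 4.12
eef_pos: [513.8, 77.1, 49.2]
eef_rot: [-1.356, -0.945, 0.945]
force: [-3.0, -0.5, 1.3]
grip_width: 0.1
```

```bash
python3 - <<'E'
from h import *
s=robot.get_state();print(s['time_s'],s['eef_pos'],RZ.T@s['force'],loc(s['eef_pos']))
E
```

```text
4.1167 [513.8086  77.0773  49.2327] [-2.6771 -1.5475  1.2646] [-123.1223   -2.0292   49.2327]
```

>>> {"op": "move_arm", "data": {"moves": [[[0, 0, -0.002, 0, 0, 0], [0, 0, -0.004, 0, 0, 0], [0, 0, -0.006, 0, 0, 0], [0, 0, -0.008, 0, 0, 0], [0, 0, -0.01, 0, 0, 0], [0, 0, -0.012, 0, 0, 0], [0, 0, -0.014, 0, 0, 0], [0, 0, -0.016, 0, 0, 0]]]}}

```text
time_s: 4.78
eef_pos: [521.3, 74.4, 49.3]
eef_rot: [-1.356, -0.945, 0.945]
force: [-4.0, -0.7, -1.3]
grip_width: 0.1
```

>>> {"op": "move_arm", "data": {"moves": [[[0, 0, -0.001, 0, 0, 0], [0, 0, -0.002, 0, 0, 0], [0, 0, -0.003, 0, 0, 0], [0, 0, -0.004, 0, 0, 0], [0, 0, -0.005, 0, 0, 0], [0, 0, -0.006, 0, 0, 0]]]}}

```text
time_s: 5.28
eef_pos: [524.0, 73.3, 49.3]
eef_rot: [-1.356, -0.945, 0.945]
force: [-3.9, -1.3, -0.7]
grip_width: -0.1
```

```bash
python3 - <<'E'
from h import *
s=robot.get_state();print(s['time_s'],s['eef_pos'],RZ.T@s['force'],loc(s['eef_pos']))
im,d=cams.capture('side');cv2.imwrite('pics/s3.png',cv2.resize(im[140:260,270:420,::-1],None,fx=5,fy=5,interpolation=cv2.INTER_CUBIC)[:600])
E
```

```text
5.2833 [524.0201  73.3406  49.2562] [-3.1945 -2.5592 -0.6942] [-112.2487   -1.9943   49.2562]
```

View pics/s3.png

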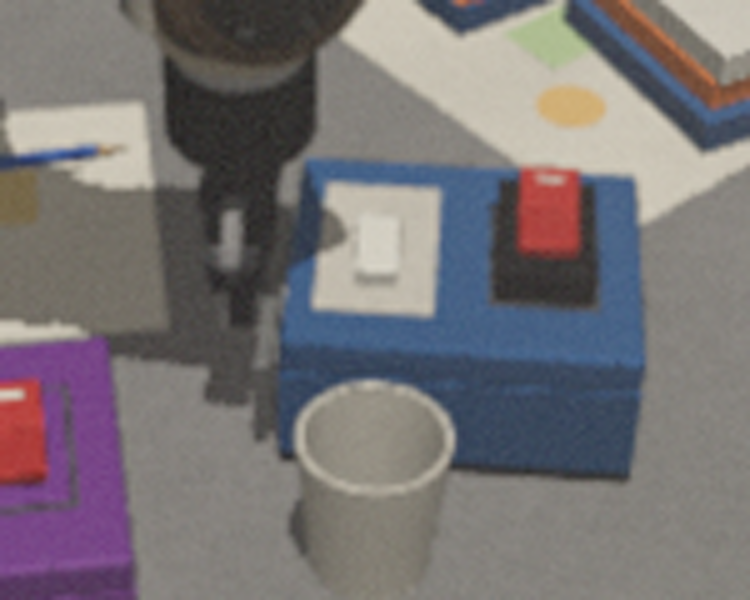

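>>> {"op": "move_arm", "data": {"moves": [[[0, 0, -0.001, 0, 0, 0], [0, 0, -0.002, 0, 0, 0], [0, 0, -0.003, 0, 0, 0], [0, 0, -0.004, 0, 0, 0]]]}}

```text
time_s: 5.67
eef_pos: [525.9, 72.7, 49.3]
eef_rot: [-1.356, -0.945, 0.945]
force: [-4.4, -0.8, -1.8]
grip_width: -0.4
```

>>> {"op": "move_arm", "data": {"moves": [[[0, 0, -0.001, 0, 0, 0], [0, 0, -0.002, 0, 0, 0], [0, 0, -0.003, 0, 0, 0]]]}}

```text
time_s: 5.92
eef_pos: [527.3, 72.1, 49.3]
eef_rot: [-1.356, -0.945, 0.945]
force: [-3.5, 1.4, -1.7]
grip_width: 0.2
```

>>> {"op": "move_arm", "data": {"moves": [[[0, 0, -0.001, 0, 0, 0], [0, 0, -0.002, 0, 0, 0], [0, 0, -0.003, 0, 0, 0]]]}}

```text
time_s: 6.17
eef_pos: [528.8, 71.6, 49.3]
eef_rot: [-1.356, -0.945, 0.945]
force: [-3.7, -0.6, -1.3]
grip_width: 0.3
```

>>> {"op": "move_arm", "data": {"moves": [[[0, 0, -0.001, 0, 0, 0], [0, 0, -0.002, 0, 0, 0]]]}}

```text
time_s: 6.33
eef_pos: [529.4, 71.3, 49.3]
eef_rot: [-1.356, -0.944, 0.945]
force: [-6.6, 2.0, 2.5]
grip_width: -0.5
```

>>> {"op": "move_arm", "data": {"moves": [[[0, 0, -0.001, 0, 0, 0], [0, 0, -0.002, 0, 0, 0]]]}}

```text
time_s: 6.5
eef_pos: [529.4, 71.3, 49.3]
eef_rot: [-1.354, -0.943, 0.946]
force: [-11.6, 4.7, 5.2]
grip_width: 0.1
```

Hard stop found: the position stalled at (529.4,71.3) while the force rose to about 12 N. I'll back off, rise, then look.

>>> {"op": "move_arm", "data": {"moves": [[[0, 0, 0.02, 0, 0, 0], [0, 0, 0.06, 0, 0, 0], [0, -0.02, 0.1, 0, 0, 0], [0, -0.08, 0.1, 0, 0, 0], [0, -0.16, 0.1, 0, 0, 0], [0, -0.24, 0.1, 0, 0, 0], [0, -0.32, 0.1, 0, 0, 0], [0, -0.36, 0.1, 0, 0, 0], [0, -0.36, 0.1, 0, 0, 0]]]}}

```text
time_s: 7.25
eef_pos: [485.4, 88.5, 234.1]
eef_rot: [-1.362, -0.953, 0.939]
force: [0.6, 0.5, -0.5]
grip_width: -0.0
```

```bash
python3 - <<'E'
from h import *
s=robot.get_state();print(s['time_s'],s['eef_pos'],RZ.T@s['force'],loc(s['eef_pos']))
im,d=cams.capture('side');cv2.imwrite('pics/s4.png',cv2.resize(im[140:260,270:420,::-1],None,fx=5,fy=5,interpolation=cv2.INTER_CUBIC)[:600])
s=robot.get_state();im,d=cams.capture('wrist');np.save('pics/w4.npy',d);cv2.imwrite('pics/w4.png',im[:,:,::-1])
E
```

```text
7.25 [485.3967  88.5206 234.1166] [ 0.3785  0.6543 -0.4895] [-153.7394   -1.1445  234.1166]
```

View pics/s4.png

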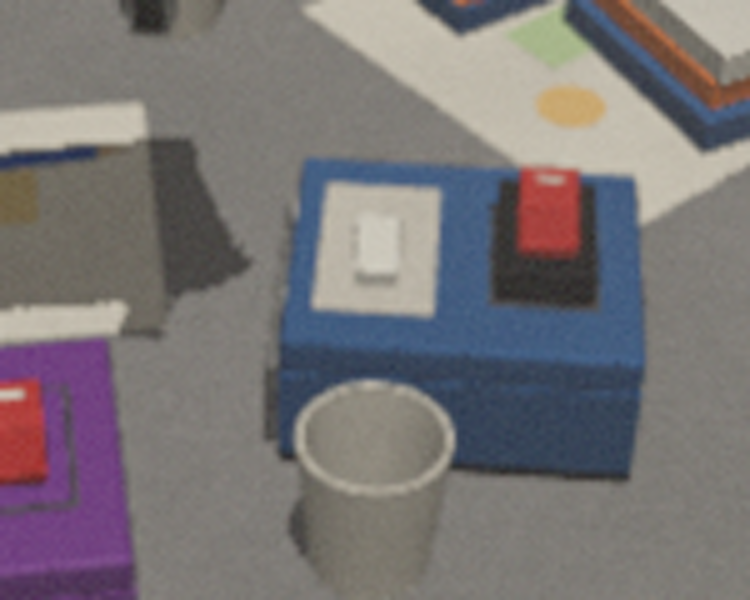

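View pics/w4.png

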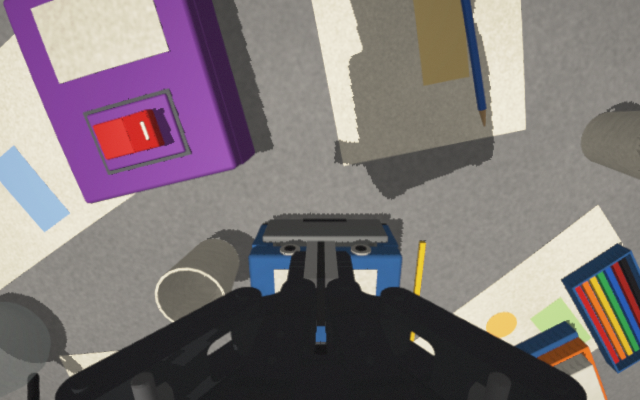

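The drawer is home, protruding only its 8 mm lip, and nothing else has moved. Next I'll triangulate the white bar (top (287.6,149.4), side (380,175.4)).

```bash
python3 - <<'E'
from h import *
def ray(n,uv):
    c=cam(n);s=slopes(c,[uv])[0];r=c[2]@np.array([s[0],s[1],1]);return c[3],r/np.linalg.norm(r)
def tri(a,b):
    (p,r),(q,t)=ray('top',a),ray('side',b)
    k=np.linalg.lstsq(np.stack([r,-t],1),q-p,rcond=None)[0];A=p+k[0]*r;B=q+k[1]*t
    return (A+B)/2,np.linalg.norm(A-B)
P,e=tri((287.6,149.4),(380,175.4));print('bar',P,e,loc(P))
# housing corners back-left etc: top crop (190,42),(462,101); side crop back-left(532,76) back-right (541,265), front-left (207,60)
for a,b in [((190,42),(532,76)),((462,103),(541,267)),((108,357),(207,60))]:
    a=np.array(a)/5+[235,125];b=np.array(b)/5+[290,160];P,e=tri(a,b);print(P,e,loc(P))
# rocker near-right corners: top crop (350,177) front-right; side crop (420,153) front-right ; front-left top (240,148); side (420,72)
for n,a,b in [('FR',(345,176),(418,153)),('FL',(239,148),(421,70)),('BL',(252,90),(480,70))]:
    a=np.array(a)/5+[235,125];b=np.array(b)/5+[290,160];P,e=tri(a,b);print(n,P,e,loc(P))
E
```

```text
bar [676.7467  39.1012 122.437 ] 3.4186171704068538 [ 42.8771  18.8324 122.437 ]
[741.4254  75.0966  82.6844] 1.634773178872149 [91.0673 75.0169 82.6844]
[689.1311 -65.2381  82.8199] 1.3713957028542905 [ 90.6631 -74.7441  82.8199]
[574.8258 132.9338  83.3761] 5.435171564722706 [-85.2514  71.5156  83.3761]
FR [646.9822   0.9056 110.0854] 2.7988853696848413 [ 28.1988 -27.3128 110.0854]
FL [666.1055  52.7854 118.5936] 4.125861138555551 [ 28.152   27.9792 118.5936]
BL [695.1195  43.0719 120.3394] 2.572215979715302 [ 58.7342  28.9259 120.3394]
```

Consistent with the known sizes: rocker local x 28..58, y ±28 and edge z about 120-126. I'll press at local (42,24).

```bash
python3 - <<'E'
from h import *
T=RZ@np.column_stack([[0,1.,0],[0,0,-1.],[-1.,0,0]])
plan(w([42,24,230]),T);plan(w([42,24,160]),T)
E
```

```text
shift [ 0.0516  0.0011 -0.3942] turn [0.0014 0.0001 0.0006]
shift [ 0.0515  0.1411 -0.3938] turn [0.0014 0.0001 0.0006]
```

>>> {"op": "move_arm", "data": {"moves": [[[0.0516, 0, -0.07, 0, 0, 0], [0.0516, 0, -0.15, 0, 0, 0], [0.0516, 0, -0.23, 0, 0, 0], [0.0516, 0, -0.31, 0, 0, 0], [0.0516, 0, -0.37, 0, 0, 0], [0.0516, 0, -0.394, 0, 0, 0], [0.0516, 0.06, -0.394, 0, 0, 0], [0.0516, 0.12, -0.394, 0, 0, 0], [0.0516, 0.14, -0.394, 0, 0, 0], [0.0516, 0.14, -0.394, 0, 0, 0]]]}}

```text
time_s: 8.18
eef_pos: [676.0, 44.2, 155.0]
eef_rot: [-1.352, -0.94, 0.948]
force: [0.1, 0.0, 0.3]
grip_width: -0.1
```

```bash
python3 - <<'E'
from h import *
s=robot.get_state();print(s['time_s'],s['eef_pos'],RZ.T@s['force'],loc(s['eef_pos']))
print(RZ.T@R.from_rotvec(s['eef_rot']).as_matrix())
im,d=cams.capture('side');cv2.imwrite('pics/s5.png',cv2.resize(im[130:230,320:430,::-1],None,fx=6,fy=6,interpolation=cv2.INTER_CUBIC))
c=cam('side');b=s['eef_pos'];print('tip px in crop',(proj(c,b+[0,0,-17])-[320,130])*6)
E
```

```text
8.1833 [675.9584  44.2268 155.0195] [0.0631 0.0693 0.3243] [ 40.3608  23.3668 155.0195]
[[-0.0001 -0.0064 -1.    ]
 [ 1.     -0.0021 -0.    ]
 [-0.0021 -1.      0.0064]]
tip px in crop [[353.1307 237.6804]]
```

View pics/s5.png

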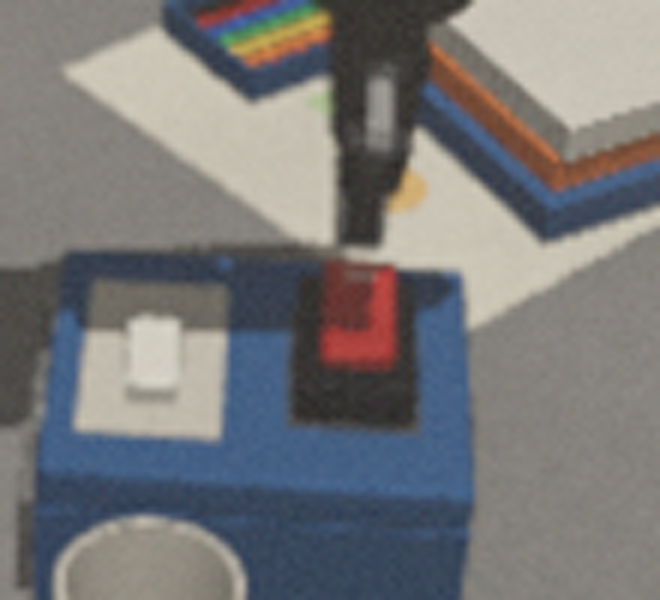

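The tip hangs right above the white bar end, at crop (355,240) over the bar at (357,268). I'll press down slowly and monotonically, watching the force.

>>> {"op": "move_arm", "data": {"moves": [[[0, 0.004, -0.003, 0, 0, 0], [0, 0.008, -0.003, 0, 0, 0], [0, 0.012, -0.003, 0, 0, 0], [0, 0.015, -0.003, 0, 0, 0], [0, 0.018, -0.003, 0, 0, 0], [0, 0.02, -0.003, 0, 0, 0]]]}}

```text
time_s: 8.73
eef_pos: [678.8, 43.7, 149.5]
eef_rot: [-1.356, -0.945, 0.944]
force: [0.0, -0.1, -0.4]
grip_width: 0.0
```

>>> {"op": "move_arm", "data": {"moves": [[[0, 0.002, 0, 0, 0, 0], [0, 0.004, 0, 0, 0, 0], [0, 0.006, 0, 0, 0, 0]]]}}

```text
time_s: 8.98
eef_pos: [678.8, 43.7, 146.3]
eef_rot: [-1.356, -0.945, 0.945]
force: [-0.6, -0.1, 0.2]
grip_width: -0.2
```

>>> {"op": "move_arm", "data": {"moves": [[[0, 0.002, 0, 0, 0, 0], [0, 0.004, 0, 0, 0, 0]]]}}

```text
time_s: 9.15
eef_pos: [678.8, 43.7, 144.2]
eef_rot: [-1.356, -0.945, 0.945]
force: [0.1, -0.1, -0.5]
grip_width: 0.1
```

>>> {"op": "move_arm", "data": {"moves": [[[0, 0.002, 0, 0, 0, 0], [0, 0.004, 0, 0, 0, 0]]]}}

```text
time_s: 9.32
eef_pos: [678.8, 43.7, 142.2]
eef_rot: [-1.356, -0.945, 0.945]
force: [1.0, -0.8, 0.2]
grip_width: 0.1
```

>>> {"op": "move_arm", "data": {"moves": [[[0, 0.002, 0, 0, 0, 0], [0, 0.004, 0, 0, 0, 0]]]}}

```text
time_s: 9.48
eef_pos: [679.0, 43.8, 141.1]
eef_rot: [-1.356, -0.946, 0.944]
force: [-2.8, 2.0, 7.9]
grip_width: 0.1
```

>>> {"op": "move_arm", "data": {"moves": [[[0, 0.002, 0, 0, 0, 0], [0, 0.004, 0, 0, 0, 0], [0, 0.006, 0, 0, 0, 0]]]}}

```text
time_s: 9.73
eef_pos: [679.3, 44.3, 138.3]
eef_rot: [-1.356, -0.947, 0.943]
force: [-0.2, 3.8, 4.9]
grip_width: -0.3
```

>>> {"op": "move_arm", "data": {"moves": [[[0, 0.002, 0, 0, 0, 0], [0, 0.004, 0, 0, 0, 0]]]}}

```text
time_s: 9.9
eef_pos: [679.0, 43.9, 135.6]
eef_rot: [-1.356, -0.946, 0.944]
force: [-0.6, 0.0, -0.5]
grip_width: -0.0
```

>>> {"op": "move_arm", "data": {"moves": [[[0, 0.002, 0, 0, 0, 0]]]}}

```text
time_s: 9.98
eef_pos: [678.7, 43.6, 134.0]
eef_rot: [-1.356, -0.944, 0.945]
force: [0.5, -0.6, -0.7]
grip_width: -0.1
```

The force fell from 8 N to 5 N to zero after about 6 mm, so the rocker snapped over. I'll lift off and check.

>>> {"op": "move_arm", "data": {"moves": [[[0, -0.02, 0, 0, 0, 0], [0, -0.08, 0, 0, 0, 0], [0, -0.16, 0, 0, 0, 0], [0, -0.2, 0.06, 0, 0, 0], [0, -0.22, 0.14, 0, 0, 0], [0, -0.22, 0.22, 0, 0, 0], [0, -0.22, 0.3, 0, 0, 0], [0, -0.22, 0.36, 0, 0, 0], [0, -0.22, 0.38, 0, 0, 0], [0, -0.22, 0.38, 0, 0, 0]]]}}

```text
time_s: 10.82
eef_pos: [498.9, 110.2, 245.4]
eef_rot: [-1.356, -0.946, 0.945]
force: [1.3, -0.1, 0.7]
grip_width: -0.4
```

```bash
python3 - <<'E'
from h import *
s=robot.get_state();print(s['time_s'],s['eef_pos'],s['force'])
im,d=cams.capture('side');im2,d2=cams.capture('top')
A=cv2.resize(im[140:240,290:415,::-1],(625,500),interpolation=cv2.INTER_CUBIC)
cv2.imwrite('pics/s6.png',A);cv2.imwrite('pics/t6.png',im2[:,:,::-1])
P=(cloud(cam('top'),d2)-O)@RZ
m=(abs(P[...,0]-42)<14)
for a in range(-26,30,6):
    k=m&(abs(P[...,1]-a)<3)&(P[...,2]<140)&(P[...,2]>90);print(a,np.median(P[k][:,2]))
E
```

```text
10.8167 [498.9285 110.1539 245.3542] [ 1.3229 -0.1004  0.7167]
-26 111.0028751750197
-20 123.37136767646949
-14 120.8494454501935
-8 118.94826421403899
-2 116.7605971945192
4 115.61890071326023
10 115.66644453263676
16 115.95217848292735
22 115.86551617995256
28 115.73371042368693
```

View pics/s6.png

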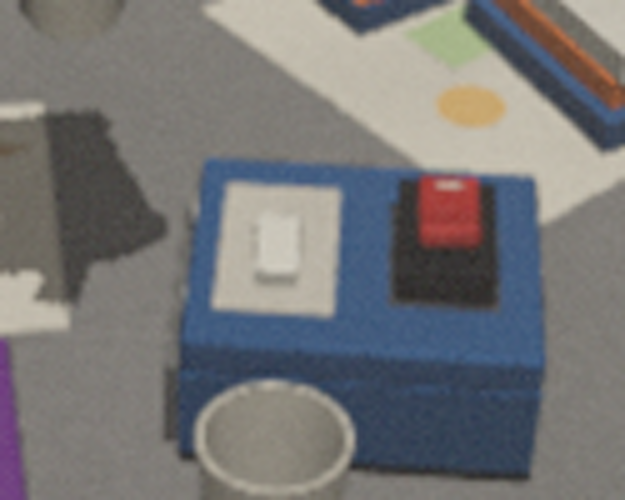

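View pics/t6.png

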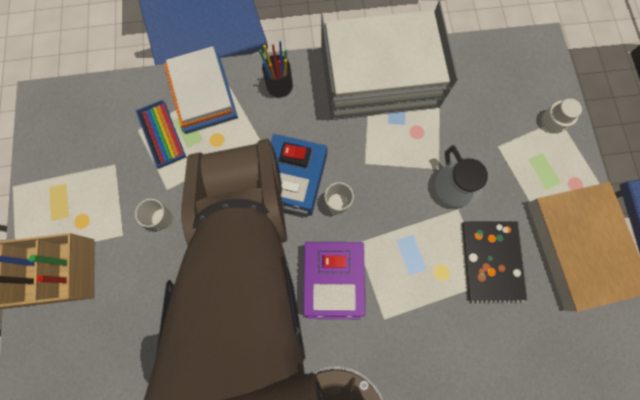

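The marked end is now level at z of about 116 and the other half is raised, so the switch is on. The drawer still shows only its lip. Everything else in view is unchanged; the pencils are behind the arm in the last top picture. Handing in.

```bash
python3 - <<'E'
from station import workorder
print(workorder.finish_job())
E
```

```text
the job is handed in; nothing more can be done
None
```

The shavings drawer is fully home and the sharpener is switched on; I handed the job in at about 11 s.

- **Drawer:** I pushed it about 40 mm along the sharpener's axis at 3–4 N. It stopped at the hard stop, where the arm stalled and the force rose to about 13 N. The next picture showed only the 8 mm lip standing out.
- **Switch:** I pressed the marked end of the rocker once with the closed fingertips. The readings peaked at about 8–9 N and dropped to zero after about 6 mm, as expected for the snap. After I lifted off, the depth image showed the marked end level at about 116 mm, 8 mm lower than before, with the other end raised.
- **Other objects:** The last pictures show the cups, eraser, jug and purple look-alike where they were. The arm hid the two pencils in the last top picture. The wrist view taken after the drawer push still showed both, and the arm did not go near them after that.
- **Disagreement:** The fitted sharpener position and the contact points differed by about 2–3 mm along its axis. This was harmless, because the stop and the snap were found by force.

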